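# Snap the lunchbox shut over the lemon

### The job

Put the lemon into the open lunchbox, then swing the box's lid over and press its far edge (the orange patch, opposite the hinge) down gently until the catch clicks and holds it shut. The catch does not sit at quite the same height on every box, so feel for the click rather than pressing to a set height: stay below about 24 newtons on the box and lid, and do not slam the lid. Leave the garlic, the mug and the salt shaker where they stand.

Things in the scene. Friction and masses are not known exactly. Their poses are not given: they have to be found in the camera images.
- lunchbox: blue open-topped lunchbox, fixed to the worktop; outside 150 (x) x 170 (y) x 58 mm high, walls and floor 4 mm. Origin: centre of its underside. Its +x points to the hinge side (away from the robot, give or take 0.35 rad), -x to the catch side, z up
- lid (a joint): hinge angle of the white lid: about 0 shut, grows as it opens, stops at 1.9; starts at 1.5 to 1.85 (1.57 is upright). The hinge rubs (0.14 N m), so the lid stays where it is left. The true shut angle lies between -0.034 and +0.034, because the catch strip with the lid's seat sits up to 5 mm higher or lower from box to box
- lid_hinge (a point): on the hinge axis, mid-width: 79 mm from the box's centre along its +x, 64 mm above its underside. Turns with the lid: y is the hinge axis, -x runs along the lid away from the hinge, z is the lid's outward (upper) normal. The lid plate is 172 mm wide, 6 mm thick (its z 0 to 6 mm) and ends 165 mm from the hinge; a hook hangs 23 mm under the middle of the far edge
- lid_press (a point): centre of the orange patch on the lid's upper face, 150 mm from the hinge, 15 mm in from the far edge; axes as lid_hinge. Shut: 65 to 75 mm above the worktop. Pressed here, resistance starts about 11 mm above the shut height at 4 to 7 N, climbs to a peak of 8 to 15 N (more nearer the hinge), and drops to nothing at the click; the lid then rests on a hard seat 2 mm lower
- catch_button (a joint): travel of the orange sprung wedge button of the catch in the middle of the front (-x) wall, m: 0 sprung out (free, or clicked over the lid's hook), up to 0.0045 while the hook is pushing it in
- lemon: yellow lemon, 78 mm long (its x) x 55 mm wide (its y) x 56 mm high, about 0.11 kg, loose, lying on the worktop. Origin: centre of its underside as it lies at the start
- lemon_center (a point): centre of the lemon, 28 mm above its underside
- garlic: garlic bulb, 60 x 60 x 59 mm, loose bystander; origin at centre of its underside. It and the lemon swap sides at random
- mug: white mug with a leaf pattern, 92 x 127 x 95 mm high, loose bystander; origin at centre of its underside
- salt_shaker: glass salt shaker with a grey top, 44 mm across, 90 mm high, loose bystander; origin at centre of its underside
Mind the look-alikes: they are no part of the job. There is more than one size of the lunchbox; the one meant has the size given above. There is more than one size of the lemon; the one meant has the size given above.

How it is judged:
On the way, in this order (a step that is already met when the one before it is completed fails the run):
1. the lemon lies in the open lunchbox, let go (x of lemon_center in the frame of lunchbox between -0.065 and 0.065 m and y of lemon_center in the frame of lunchbox between -0.075 and 0.075 m and z of lemon_center in the frame of lunchbox below 0.05 m and contact force between the fingers and lemon below 0.1 N and value of joint lid above 1 rad), for 0.2 s.
2. the lid is swung down over the box (x of lemon_center in the frame of lunchbox between -0.065 and 0.065 m and y of lemon_center in the frame of lunchbox between -0.075 and 0.075 m and z of lemon_center in the frame of lunchbox below 0.05 m and value of joint lid below 0.4 rad), for 0.1 s.
At the end, for the whole second after the job is handed in: The lemon lies still inside the lunchbox (its centre between the walls, less than 50 mm up), the lid is shut below 0.036 rad and its hook is under the catch: the button has sprung back out to within 0.5 mm. The fingers have let go of everything (x of lemon_center in the frame of lunchbox between -0.065 and 0.065 m and y of lemon_center in the frame of lunchbox between -0.075 and 0.075 m and z of lemon_center in the frame of lunchbox below 0.05 m and contact force between the fingers and lemon below 0.1 N and value of joint lid below 0.036 rad and value of joint catch_button below 0.0005 m and contact force between the fingers and lunchbox below 0.1 N and linear speed of lemon below 0.03 m/s); the robot touches nothing.
It fails at once if the robot pushes on the lunchbox or its lid with more than 24 N (contact force between any of the fingers, the arm and lunchbox above 24 N).
It fails at once if the lid is slammed (faster than 4 rad/s while still open more than 0.1 rad) (velocity of joint lid below -4 rad/s and value of joint lid above 0.1 rad).
It fails at once if the garlic bulb is pushed more than 25 mm or tipped over (distance of garlic from where it was at the start of the episode above 0.025 m or angle between garlic's own z axis and vertical above 0.6 rad).
It fails at once if the mug is pushed more than 25 mm or tipped over (distance of mug from where it was at the start of the episode above 0.025 m or angle between mug's own z axis and vertical above 0.6 rad).
It fails at once if the salt shaker is pushed more than 25 mm or tipped over (distance of salt_shaker from where it was at the start of the episode above 0.025 m or angle between salt_shaker's own z axis and vertical above 0.6 rad).
It also fails if it takes over 67 s, if anything falls off the work surface, if the arm or the gripper's body presses on something with over 40 N, if the wrist force passes 120 N, or if a joint passes its speed limit or range.

### The arm

A 7-joint arm with a two-finger parallel gripper is mounted at the origin on a cart in front of the work surface, level with it; the furniture and walls round the work are solid. World frame = base frame: x ahead of the robot, y to its left, z up, the work surface at z = 0. Lengths are in m, angles in rad, forces in N, time in s.
With the tool pointing down it reaches from about 0.425 to 0.925 m from the base axis. Payload 6.8 kg.
Tool frame: the origin (TCP) lies on the mounting face of the last link; the fingertips stand 173 mm ahead of it and the grasp point (between the pads) lies 155 mm ahead of it; z points along the fingers, y is the line along which they close (so a half turn about z gives the same grasp; the last joint's range is limited). The gripper opens to 85 mm and grips with 20 to 120 N. Pads are 22 mm wide; open, the fingers measure 114 mm over their backs; the gripper's body (76 mm by 85 mm) begins 54 mm behind the grasp point. The pads swing forward as they close: fully open they stand 13 mm farther back than shut.
Start: joints at [-1.444, 0.477, 0.022, 1.555, -0.011, 1.109, -0.083], TCP at [0.157, 0.656, 0.405] pointing down, gripper open.
Joint ranges: [-2.96, 2.96], [-0.34, 2.1], [-1.41, 1.46], [0.24, 2.44], [-1.37, 4.51], [0.17, 1.92], [-2.96, 2.96]. Speed limits (rad/s): [2.39, 2.39, 3.14, 3.14, 3.14, 3.14, 3.14].

### API

Orientations are given as a rotation vector (axis times angle).
In Python, from bench import r gives the robot as it stands.
- The arm moves only by the tool carry_out, never from a script. Its argument "moves" is a list of rows, each a list of 5 numbers: the shift along the tool's x, y, z in m, then the turn about the tool's z in rad, then the finger opening in m, from 0 to 0.0854. In form: [[dx, dy, dz, roll, claw], ...]. A call has exactly 8 rows; each row is the pose to reach, as a shift and turn from the pose commanded when the call began, along the tool's axes at that moment; what a row does not reach only later rows make up. A row lasts 1/10 s, in which the tool goes at most 50 mm and 8.59 degrees, less where a joint would pass 70% of its speed; a pose out of reach is approached as far as the arm can. A call with a gripper value outside its range is refused whole. The fingers move at their own pace and stop on an object; "force" is the grip in N (left out, the last holds). Time passes only in rows, so rows that repeat a pose let the fingers close, or fill a call up. It gives the time, the measured TCP pose, the force, the opening and the grip force at its end, in the units of the state.
- r.get_obs(): the state, without advancing time (a new reading comes with each control period).
- r.grab_frame(name): name is "scene" or "top" or "wrist"; returns the picture (384x512x3 uint8, red, green, blue); there is no depth.
- r.calibration(name): a dict with "fx", "fy", "cx", "cy" (pixels), "rvec" (rotation vector, rad) and "tvec" (3), from world to camera coordinates, as OpenCV has them. Camera axes: x right, y down, z forward; pixel columns grow to the right and rows downward; lengths in m; the calibration is good to about 2 mm. A picture is of the moment at which its call begins: read the wrist's pose just before it. calibration takes no time and is no camera call; for the wrist camera it gives the pose at the moment of the call.
- r.hand_in(): hands the job in; it is judged then, once.
The state is a dict: "clock": time; "joints": joint angles; "qvel": joint speeds; "tau": joint torques, N m; "tcp_pos": TCP position; "orientation": TCP orientation; "contact_force": force on the tool from outside, world axes, zero at the start; "moment": the same for the moment, N m; "grip_width": finger opening in m; "gripper_force": force on a finger pad.
Only numpy, scipy, OpenCV 4.12 (cv2) and the standard library are available. Lean on these libraries where they do the work, as an engineer would, in place of code of your own. Each camera call takes 0.05 s, during which the arm holds its last target. There are 200 camera calls.

## Working session

There is one attempt and no reset: what is moved stays moved. The work goes in short steps, Python scripts to look and compute and a tool call to move; the robot and the scene stay as the last step left them, time stands still between calls to the robot, and variables do not carry over. Pictures are saved under pics/ and viewed, at most 10 in all, crops included, and the job is handed in when it is done.

Besides the shell and the picture viewer there is one more tool, called after "Call:" as name(argument=value, ...) on one line, values as JSON. carry_out: Moves the arm, as the interface text tells. Its arguments: {"type":"object","properties":{"moves":{"type":"array","items":{"type":"array","items":{"type":"number"}}},"force":{"type":"number"}},"required":["moves"]}

```bash
ls; mkdir -p pics; python3 - <<'E'
from bench import r
import cv2,numpy as np
a=r.grab_frame("scene");b=r.grab_frame("top")
cv2.imwrite("pics/scene.png",cv2.cvtColor(a,cv2.COLOR_RGB2BGR));cv2.imwrite("pics/top.png",cv2.cvtColor(b,cv2.COLOR_RGB2BGR))
for n in("scene","top","wrist"):print(n,r.calibration(n))
print(r.get_obs())
E
```

```text
pics
scene {'fx': 387.35249717190715, 'fy': 387.35249717190715, 'cx': 250.42534065785728, 'cy': 195.78811310748853, 'rvec': array([ 2.05060246, -0.82196827,  0.41166779]), 'tvec': array([-0.31405393,  0.29725335,  1.00818047])}
top {'fx': 402.97681172697907, 'fy': 402.97681172697907, 'cx': 252.7113323987793, 'cy': 187.25080151879678, 'rvec': array([ 1.86624204, -1.79984329,  0.63478317]), 'tvec': array([0.04716366, 0.44399637, 1.41696774])}
wrist {'fx': 317.9478885952478, 'fy': 317.9478885952478, 'cx': 261.59407879711995, 'cy': 190.76301757049316, 'rvec': array([-2.29324537, -1.81051022, -0.2412172 ]), 'tvec': array([-0.6748964 , -0.03494043,  0.37710509])}
{'clock': 0.1, 'joints': array([-1.44410694,  0.47774812,  0.02234462,  1.55636432, -0.0114828 ,
        1.10929802, -0.08307338]), 'qvel': array([ 6.02624154e-04, -2.53719688e-03, -2.25806342e-04, -1.43166233e-03,
       -1.24151953e-03,  7.64008603e-04, -3.08062141e-05]), 'tau': array([ 4.53908040e-03, -5.97761965e+01,  1.61380850e+00, -2.81954491e+01,
        1.28335730e-02,  5.00625363e-03, -1.31546358e-06]), 'tcp_pos': array([0.15696657, 0.65623839, 0.4037972 ]), 'orientation': array([-3.67871056e-01, -3.11992066e+00,  2.65229434e-03]), 'contact_force': array([0.79854294, 0.64876698, 0.28541541]), 'moment': array([ 0.01843575, -0.0308922 ,  0.04582211]), 'gripper_force': 0.0, 'grip_width': 0.08548977283050165}
```

View pics/scene.png

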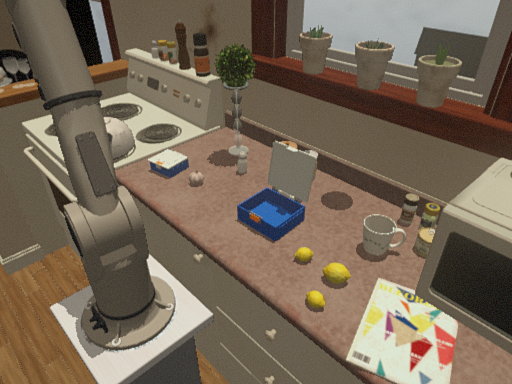

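View pics/top.png

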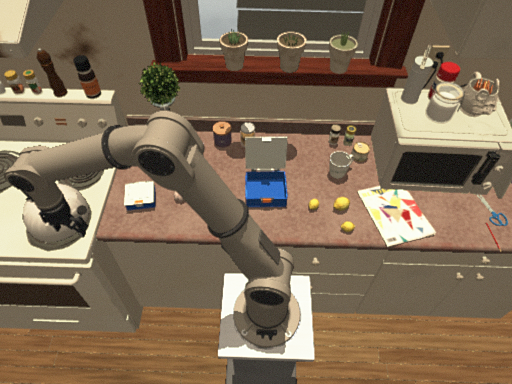

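The lunchboxes are at scene (271,213), large with its lid upright, and (168,162), small and shut, so the large one fits. The lemons are at (304,255), (337,273) and (316,299). (337,273) looks largest. I'll measure all three and confirm with a crop.

```bash
cat > h.py <<'E'
import cv2,numpy as np
from scipy.spatial.transform import Rotation as R
def K(c):return np.array([[c['fx'],0,c['cx']],[0,c['fy'],c['cy']],[0,0,1.]])
def proj(P,c):return cv2.projectPoints(np.asarray(P,float).reshape(-1,1,3),c['rvec'],c['tvec'],K(c),None)[0].reshape(-1,2)
def plane(uv,c,z):
    M=R.from_rotvec(c['rvec']).as_matrix();o=-M.T@c['tvec']
    d=np.c_[(np.atleast_2d(uv)-[c['cx'],c['cy']])/[c['fx'],c['fy']],np.ones(len(np.atleast_2d(uv)))]@M
    return o+d*((z-o[2])/d[:,2])[:,None]
def hue(img,lo,hi):return cv2.inRange(cv2.cvtColor(img,cv2.COLOR_RGB2HSV),np.array(lo),np.array(hi))
def boxpts(p):
    x,y,a=p;c,s=np.cos(a),np.sin(a)
    return np.array([[x+c*u-s*v,y+s*u+c*v,z] for u in(-.075,.075) for v in(-.085,.085) for z in(0,.058)])
E
python3 - <<'E'
from h import *
from bench import r
from scipy.optimize import minimize
im={n:cv2.cvtColor(cv2.imread(f"pics/{n}.png"),cv2.COLOR_BGR2RGB) for n in("scene","top")}
cal={n:r.calibration(n) for n in im}
for n in im:
    c=cal[n];m=hue(im[n],(22,120,90),(34,255,255))
    if n=="scene": m[:230]=0; m[:,370:]=0
    else: m[:190]=0;m[240:]=0;m[:,:295]=0;m[:,358:]=0
    k,l,s,_=cv2.connectedComponentsWithStats(m)
    for i in range(1,k):
        if s[i,4]<30:continue
        uv=np.argwhere(l==i)[:,::-1];P=plane(uv,c,.022)[:,:2]
        (cx,cy),(w,h),a=cv2.minAreaRect(P.astype(np.float32)*1000)
        print(n,uv.mean(0).round(1),'pos',P.mean(0).round(3),'rect',round(w),round(h),round(a))
tg={}
for n,roi in(("scene",(180,240,230,310)),("top",(165,215,243,292))):
    m=hue(im[n],(100,120,40),(125,255,255));m2=np.zeros_like(m);a,b,d,e=roi;m2[a:b,d:e]=m[a:b,d:e]
    k,l,s,_=cv2.connectedComponentsWithStats(m2);i=1+np.argmax(s[1:,4])
    hp=cv2.convexHull(np.argwhere(l==i)[:,::-1].astype(np.int32));tg[n]=cv2.fillConvexPoly(np.zeros((1536,2048),np.uint8),hp*4+2,1);print(n,s[i])
def cost(p,ns=("scene","top")):
    t=0
    for n in ns:
        h=cv2.convexHull((proj(boxpts(p),cal[n])*4+2).astype(np.int32));g=cv2.fillConvexPoly(np.zeros((1536,2048),np.uint8),h,1)
        t+=1-(g&tg[n]).sum()/(g|tg[n]).sum()
    return t
for ns in(("scene","top"),("scene",),("top",)):
    best=min((minimize(cost,[.6,0.,a],args=(ns,),method="Nelder-Mead",options=dict(initial_simplex=np.array([[.6,0,a],[.65,0,a],[.6,.05,a],[.6,0,a+.2]]),maxiter=150)) for a in(-.2,.0,.2)),key=lambda q:q.fun)
    print(ns,best.x.round(4),best.fun)
a=cv2.resize(im["scene"][230:320,230:370],(560,360),interpolation=cv2.INTER_CUBIC)
b=cv2.resize(im["scene"][150:250,220:370],(540,360),interpolation=cv2.INTER_CUBIC)[:,:240+100]
cv2.imwrite("pics/crop.png",cv2.cvtColor(np.vstack([a,]),cv2.COLOR_RGB2BGR))
cv2.imwrite("pics/crop2.png",cv2.cvtColor(cv2.resize(im["scene"][135:250,220:330],(660,600),interpolation=cv2.INTER_CUBIC)[:600],cv2.COLOR_RGB2BGR))
E
```

```text
scene [303.5 253.6] pos [ 0.467 -0.191] rect 58 48 8
scene [336.2 272.5] pos [ 0.474 -0.303] rect 71 71 77
scene [315.3 298.8] pos [ 0.36  -0.321] rect 56 44 40
top [341.8 202.9] pos [ 0.478 -0.311] rect 52 69 64
top [313.3 203.7] pos [ 0.469 -0.191] rect 47 39 2
top [347.5 226. ] pos [ 0.363 -0.322] rect 40 47 48
scene [ 238  188   67   52 1817]
top [ 246  171   41   36 1327]
('scene', 'top') [0.5368 0.0104 0.0385] 0.11107399628765158
('scene',) [0.5359 0.011  0.0406] 0.05370152131990569
('top',) [0.5393 0.0093 0.0315] 0.05579380735912176
```

View pics/crop.png

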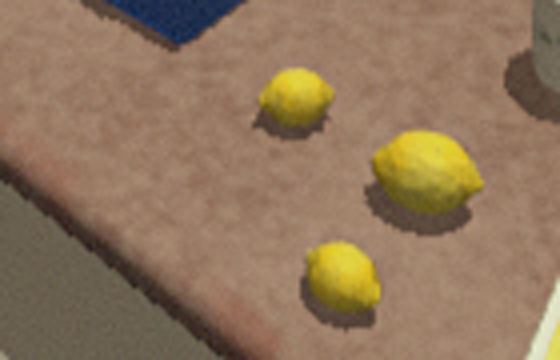

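View pics/crop2.png

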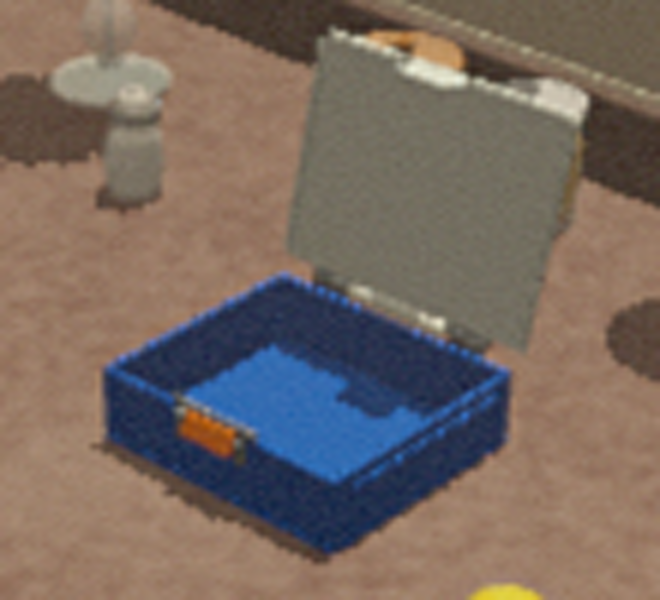

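The crops confirm it: the middle lemon (337,273) measures clearly larger than the two ~58 mm ones, and the open box fits the 150x170 size. Heading towards the lemon now.

```bash
cat >> h.py <<'E'
def goal(o,p,yaw=None):
    """shift and roll from the present pose to world TCP p, tool y axis at world angle yaw"""
    M=R.from_rotvec(o['orientation']).as_matrix();d=M.T@(np.array(p)-o['tcp_pos'])
    y=np.arctan2(M[1,1],M[0,1]);rl=0 if yaw is None else -((yaw-y+np.pi/2)%np.pi-np.pi/2)
    return d.round(4),round(rl,3),'yaw_y',round(y,3)
E
python3 - <<'E'
from h import *
from bench import r
o=r.get_obs();print(R.from_rotvec(o['orientation']).as_matrix().round(3))
for p in([.45,.36,.405],[.46,0,.405],[.47,-.306,.405]):print(goal(o,p,0))
E
```

```text
[[-0.973  0.233 -0.   ]
 [ 0.233  0.973 -0.002]
 [-0.    -0.002 -1.   ]]
(array([-0.3539, -0.22  , -0.0008]), np.float64(1.336), 'yaw_y', np.float64(1.336))
(array([-4.474e-01, -5.678e-01, -2.000e-04]), np.float64(1.336), 'yaw_y', np.float64(1.336))
(array([-5.283e-01, -8.630e-01,  3.000e-04]), np.float64(1.336), 'yaw_y', np.float64(1.336))
```

Call:
carry_out(moves=[[-0.042, -0.026, 0, 0, 0.0854], [-0.084, -0.052, 0, 0, 0.0854], [-0.127, -0.078, 0, 0, 0.0854], [-0.169, -0.104, 0, 0, 0.0854], [-0.211, -0.13, 0, 0, 0.0854], [-0.253, -0.156, 0, 0, 0.0854], [-0.296, -0.182, 0, 0, 0.0854], [-0.338, -0.208, 0, 0, 0.0854]], force=30)

```text
clock: 0.9
tcp_pos: [0.4384, 0.3738, 0.4045]
orientation: [-0.368, -3.12, 0.0]
contact_force: [1.1, 0.0, 0.4]
grip_width: 0.0852
gripper_force: 0.0
```

Call:
carry_out(moves=[[-0.013, -0.045, 0, 0.02, 0.0854], [-0.026, -0.09, 0, 0.05, 0.0854], [-0.039, -0.135, 0, 0.08, 0.0854], [-0.052, -0.18, 0, 0.1, 0.0854], [-0.065, -0.225, 0, 0.13, 0.0854], [-0.078, -0.27, 0, 0.16, 0.0854], [-0.091, -0.315, 0, 0.19, 0.0854], [-0.104, -0.36, 0, 0.22, 0.0854]])

```text
clock: 1.7
tcp_pos: [0.4542, -0.0007, 0.4047]
orientation: [-0.71, -3.06, -0.0]
contact_force: [1.1, 0.7, 0.0]
grip_width: 0.0855
gripper_force: 0.0
```

```bash
python3 - <<'E'
from h import *
from bench import r
o=r.get_obs();print(o['clock'],o['tcp_pos'],goal(o,[.44,-.306,.405],1.117))
E
```

```text
1.7 [ 0.45423831 -0.00066034  0.40467408] (array([-0.1216, -0.2804, -0.0004]), np.float64(-0.002), 'yaw_y', np.float64(1.115))
```

Call:
carry_out(moves=[[-0.02, -0.04, 0, 0, 0.0854], [-0.037, -0.08, 0, 0, 0.0854], [-0.054, -0.12, 0, 0, 0.0854], [-0.072, -0.16, 0, 0, 0.0854], [-0.09, -0.2, 0, 0, 0.0854], [-0.107, -0.24, 0, 0, 0.0854], [-0.122, -0.28, 0, 0, 0.0854], [-0.122, -0.28, 0, 0, 0.0854]])

```text
clock: 2.5
tcp_pos: [0.4391, -0.3095, 0.4049]
orientation: [0.722, 3.057, -0.006]
contact_force: [-0.4, -0.4, 0.3]
grip_width: 0.0855
gripper_force: 0.0
```

```bash
cat > w.py <<'E'
from h import *
from bench import r
c=r.calibration("wrist");o=r.get_obs();a=r.grab_frame("wrist");b=r.grab_frame("top")
cv2.imwrite("pics/w1.png",cv2.cvtColor(a,cv2.COLOR_RGB2BGR))
cam=-R.from_rotvec(c['rvec']).as_matrix().T@c['tvec'];print('cam',cam,o['tcp_pos'])
m=hue(a,(22,110,70),(34,255,255));k,l,s,_=cv2.connectedComponentsWithStats(m)
for i in range(1,k):
    if s[i,4]<150:continue
    uv=np.argwhere(l==i)[:,::-1];P=plane(uv,c,.028)[:,:2]
    (x,y),(w,h),t=cv2.minAreaRect(P.astype(np.float32)*1000);ev,V=np.linalg.eigh(np.cov(P.T))
    print(uv.mean(0).round(),'pos',P.mean(0).round(4),'rect',[round(q) for q in(x,y,w,h,t)],'long axis',np.arctan2(V[1,1],V[0,1]).round(3),4*np.sqrt(ev))
print(goal(o,[.474,-.306,.2],1.117))
E
python3 w.py
```

```text
cam [ 0.38030304 -0.27940108  0.37313027] [ 0.43909718 -0.30948295  0.40494355]
[220. 104.] pos [ 0.3611 -0.3201] rect [361, -320, 45, 42, 50] long axis 1.55 [0.03825909 0.05127367]
[370. 140.] pos [ 0.4655 -0.1927] rect [466, -193, 44, 45, 13] long axis 2.542 [0.04094646 0.0512017 ]
[276. 187.] pos [ 0.4682 -0.306 ] rect [468, -306, 60, 61, 73] long axis 2.062 [0.0539087  0.07164915]
[128. 178.] pos [ 0.3852 -0.4494] rect [382, -447, 34, 15, 2] long axis -2.94 [0.01280865 0.03614908]
[158. 210.] pos [ 0.432  -0.4396] rect [432, -442, 55, 33, 15] long axis -2.928 [0.0334602  0.05929759]
[186. 297.] pos [ 0.5451 -0.4682] rect [545, -468, 20, 23, 20] long axis 1.934 [0.02327736 0.02824185]
(array([-0.0294,  0.0194,  0.2049]), np.float64(-0.01), 'yaw_y', np.float64(1.107))
```

View pics/w1.png

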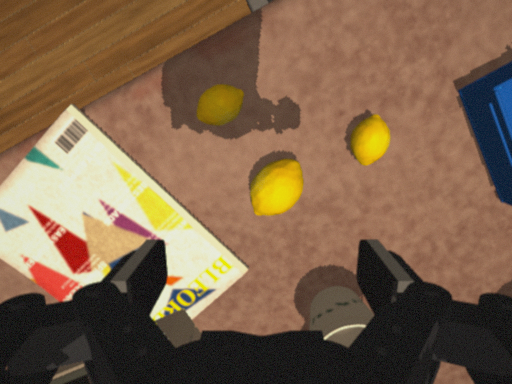

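```bash
python3 - <<'E'
from h import *
from bench import r
c=r.calibration("wrist");t=r.calibration("top")
print(plane([[335,288],[297,305],[372,300]],c,.0), plane([[339,177],[330,170]],t,0))
print(goal(r.get_obs(),[.468,-.306,.183],.49))
E
```

```text
[[ 0.63539211 -0.2910144   0.        ]
 [ 0.6367119  -0.3469139   0.        ]
 [ 0.67406138 -0.25356679  0.        ]] [[ 0.63840277 -0.31888807  0.        ]
 [ 0.67845513 -0.28200293  0.        ]]
(array([-0.0252,  0.0108,  0.2212]), np.float64(0.623), 'yaw_y', np.float64(1.113))
```

The wrist picture shows the target at (276,187), with the smaller lemons at (220,104) and (370,140). The mug starts at x ≥ 0.63, so it is clear of the gripper. Descending.

Call:
carry_out(moves=[[-0.012, 0.005, 0.02, 0.15, 0.0854], [-0.025, 0.011, 0.05, 0.3, 0.0854], [-0.025, 0.011, 0.08, 0.45, 0.0854], [-0.025, 0.011, 0.1, 0.6, 0.0854], [-0.025, 0.011, 0.13, 0.62, 0.0854], [-0.025, 0.011, 0.17, 0.62, 0.0854], [-0.025, 0.011, 0.2, 0.62, 0.0854], [-0.025, 0.011, 0.221, 0.62, 0.0854]])

```text
clock: 3.4
tcp_pos: [0.4688, -0.3022, 0.1813]
orientation: [-1.602, -2.698, -0.002]
contact_force: [-0.3, 0.1, 0.6]
grip_width: 0.0854
gripper_force: 0.0
```

Call:
carry_out(moves=[[0, 0, 0, 0, 0.0854], [0, 0, 0, 0, 0.045], [0, 0, 0, 0, 0.045], [0, 0, 0, 0, 0.045], [0, 0, 0, 0, 0.045], [0, 0, 0, 0, 0.045], [0, 0, 0, 0, 0.045], [0, 0, 0, 0, 0.045]], force=30)

```text
clock: 4.2
tcp_pos: [0.4691, -0.3051, 0.1855]
orientation: [1.607, 2.697, 0.002]
contact_force: [-1.5, 2.4, 6.1]
grip_width: 0.0528
gripper_force: 30.2
```

```bash
python3 - <<'E'
from h import *
from bench import r
o=r.get_obs();print(o['tcp_pos'],o['grip_width'],o['gripper_force'])
for p in([.468,-.306,.36],[.535,.005,.36]):print(goal(o,p,1.6))
E
```

```text
[ 0.46910432 -0.30506774  0.18554501] 0.05276590271011959 30.246523758396506
(array([-0.0005, -0.0011, -0.1745]), np.float64(-1.104), 'yaw_y', np.float64(0.496))
(array([ 0.2411,  0.2059, -0.1744]), np.float64(-1.104), 'yaw_y', np.float64(0.496))
```

Call:
carry_out(moves=[[0, 0, -0.015, 0, 0.045], [0, 0, -0.03, 0, 0.045], [0, 0, -0.055, 0, 0.045], [0, 0, -0.08, 0, 0.045], [0, 0, -0.105, 0, 0.045], [0, 0, -0.13, 0, 0.045], [0, 0, -0.15, 0, 0.045], [0, 0, -0.15, 0, 0.045]])

```text
clock: 5.0
tcp_pos: [0.4691, -0.3059, 0.3377]
orientation: [1.606, 2.693, 0.002]
contact_force: [-0.2, -0.2, -1.2]
grip_width: 0.0526
gripper_force: 31.8
```

```bash
python3 - <<'E'
from h import *
from bench import r
c=r.calibration("scene")
bx,by,a=.5365,.0105,.038
for th in(1.5,1.57,1.65,1.75,1.85):
    P=[]
    for v in(.086,-.086):
        for z in (0,.006):
            u=.079-.165*np.cos(th)+z*np.sin(th)*1;h=.064+.165*np.sin(th)+z*np.cos(th)
            P.append([bx+np.cos(a)*u-np.sin(a)*v,by+np.sin(a)*u+np.cos(a)*v,h])
    print(th,proj(P,c).round(1).tolist())
o=r.get_obs();print(o['tcp_pos'],o['grip_width'],o['gripper_force'])
print(goal(o,[.515,.009,.335],1.609))
E
```

```text
1.5 [[266.3, 143.7], [267.5, 143.0], [308.2, 161.7], [309.4, 160.8]]
1.57 [[268.7, 142.5], [269.9, 141.8], [310.5, 160.2], [311.7, 159.4]]
1.65 [[271.3, 141.3], [272.5, 140.8], [313.1, 158.7], [314.3, 158.2]]
1.75 [[274.6, 140.2], [275.8, 139.9], [316.3, 157.4], [317.4, 157.1]]
1.85 [[277.7, 139.6], [278.9, 139.5], [319.3, 156.7], [320.4, 156.5]]
[ 0.46914457 -0.30590569  0.33770757] 0.05256723911960032 31.796339945867658
(array([0.2552, 0.1901, 0.0023]), np.float64(-1.114), 'yaw_y', np.float64(0.495))
```

Lemon held. The lid angle is about 1.75. Moving over the box.

Call:
carry_out(moves=[[0.035, 0.026, 0, -0.14, 0.045], [0.07, 0.052, 0, -0.28, 0.045], [0.105, 0.078, 0, -0.42, 0.045], [0.14, 0.104, 0, -0.56, 0.045], [0.175, 0.13, 0, -0.7, 0.045], [0.21, 0.156, 0, -0.84, 0.045], [0.24, 0.179, 0, -0.98, 0.045], [0.255, 0.19, 0, -1.114, 0.045]])

```text
clock: 5.8
tcp_pos: [0.5144, 0.0137, 0.3337]
orientation: [-0.078, 3.14, 0.002]
contact_force: [0.3, -0.2, -1.2]
grip_width: 0.0528
gripper_force: 31.8
```

```bash
python3 - <<'E'
from h import *
from bench import r
o=r.get_obs();print(o['tcp_pos'],o['grip_width'],o['gripper_force'])
print(goal(o,[.515,.009,.198],1.609))
E
```

```text
[0.51435157 0.0136852  0.33374359] 0.05280025685015981 31.842868085950613
(array([-0.0004, -0.0049,  0.1357]), np.float64(0.011), 'yaw_y', np.float64(1.62))
```

Call:
carry_out(moves=[[0, -0.005, 0.025, 0, 0.045], [0, -0.005, 0.05, 0, 0.045], [0, -0.005, 0.075, 0, 0.045], [0, -0.005, 0.1, 0, 0.045], [0, -0.005, 0.12, 0, 0.045], [0, -0.005, 0.132, 0, 0.045], [0, -0.005, 0.14, 0, 0.045], [0, -0.005, 0.14, 0, 0.045]])

```text
clock: 6.6
tcp_pos: [0.5144, 0.0047, 0.1932]
orientation: [0.061, -3.14, 0.0]
contact_force: [-0.1, -0.0, 0.6]
grip_width: 0.0524
gripper_force: 31.8
```

Call:
carry_out(moves=[[0, 0, 0, 0, 0.05], [0, 0, 0, 0, 0.053], [0, 0, 0, 0, 0.056], [0, 0, 0, 0, 0.06], [0, 0, 0, 0, 0.067], [0, 0, 0, 0, 0.074], [0, 0, 0, 0, 0.08], [0, 0, 0, 0, 0.08]])

```text
clock: 7.4
tcp_pos: [0.5146, 0.0047, 0.1937]
orientation: [0.061, -3.141, -0.0]
contact_force: [0.5, -0.2, -0.3]
grip_width: 0.08
gripper_force: 0.0
```

Call:
carry_out(moves=[[0, 0, -0.01, 0, 0.08], [0, 0, -0.03, 0, 0.08], [0, 0, -0.06, 0, 0.08], [0, 0, -0.09, 0, 0.08], [0, 0, -0.12, 0, 0.08], [0, 0, -0.16, 0, 0.08], [0, 0, -0.2, 0, 0.08], [0, 0, -0.2, 0, 0.08]])

```text
clock: 8.2
tcp_pos: [0.5161, 0.0041, 0.3995]
orientation: [-0.06, 3.131, 0.003]
contact_force: [0.7, 0.9, -0.4]
grip_width: 0.0799
gripper_force: 0.0
```

```bash
python3 - <<'E'
from h import *
from bench import r
o=r.get_obs();print(o['clock'],o['tcp_pos'],o['grip_width'])
s=r.grab_frame("scene");t=r.grab_frame("top")
v=np.hstack([cv2.resize(s[110:250,200:340],(400,400),interpolation=cv2.INTER_CUBIC),cv2.resize(t[110:230,200:320],(400,400),interpolation=cv2.INTER_CUBIC)])
cv2.imwrite("pics/after.png",cv2.cvtColor(v,cv2.COLOR_RGB2BGR))
ct=r.calibration("scene")
from scipy.optimize import least_squares
E
```

```text
8.2 [0.51609049 0.00410396 0.39949262] 0.07987768415299457
```

View pics/after.png

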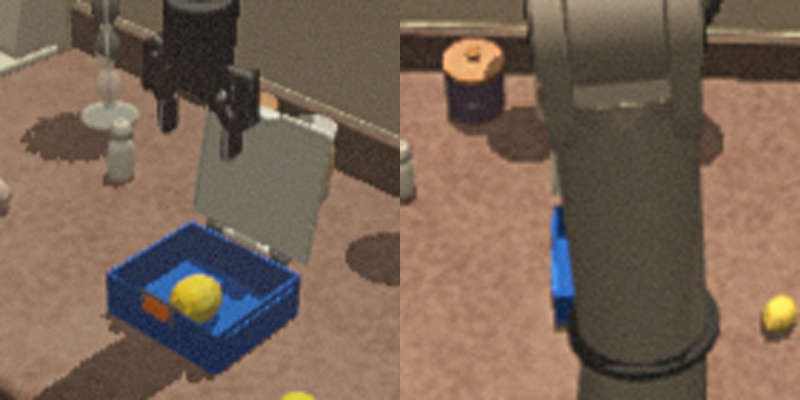

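The lemon sits in the box, at (195,298) in the left half. The lid leans slightly back and jars stand behind it. I'll rise, close the fingers, and look behind the lid.

Call:
carry_out(moves=[[0, 0, -0.03, 0, 0], [0, 0, -0.06, 0, 0], [-0.02, 0, -0.08, 0, 0], [-0.04, 0, -0.08, 0, 0], [-0.06, 0, -0.08, 0, 0], [-0.08, 0, -0.08, 0, 0], [-0.09, 0, -0.08, 0, 0], [-0.09, 0, -0.08, 0, 0]])

```text
clock: 9.1
tcp_pos: [0.605, 0.0084, 0.4722]
orientation: [0.061, -3.139, 0.002]
contact_force: [-0.3, 0.4, 0.4]
grip_width: 0.0003
gripper_force: 0.0
```

```bash
python3 - <<'E'
from h import *
from bench import r
c=r.calibration("wrist");o=r.get_obs();a=r.grab_frame("wrist")
cv2.imwrite("pics/w2.png",cv2.cvtColor(a,cv2.COLOR_RGB2BGR))
print(o['tcp_pos'],goal(o,[.69,.016,.45],1.609))
print('floor',plane([[128,200],[256,200],[384,200],[128,300],[256,300],[384,300],[256,380]],c,0)[:,:2].round(3).tolist())
t=r.calibration("top");print(plane([[222,146],[215,140],[230,140]],t,0).round(3))
E
```

```text
[0.60499754 0.00843261 0.47220016] (array([-0.0853,  0.0043,  0.022 ]), np.float64(0.001), 'yaw_y', np.float64(1.61))
floor [[0.68, -0.182], [0.672, 0.003], [0.665, 0.188], [0.846, -0.194], [0.838, 0.009], [0.829, 0.211], [0.994, 0.014]]
[[0.81  0.221 0.   ]
 [0.848 0.258 0.   ]
 [0.851 0.186 0.   ]]
```

View pics/w2.png

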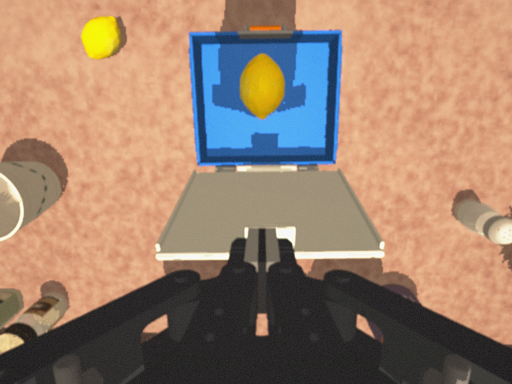

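```bash
cat >> h.py <<'E'
def b2w(p,u,v,z):
    x,y,a=p[:3];return [x+np.cos(a)*u-np.sin(a)*v,y+np.sin(a)*u+np.cos(a)*v,z]
def lidpt(p,s,v,zl,th):
    return b2w(p,.079-s*np.cos(th)+zl*np.sin(th),v,.064+s*np.sin(th)+zl*np.cos(th))
E
python3 - <<'E'
from h import *
from bench import r
from scipy.optimize import least_squares
c=r.calibration("wrist");o=r.get_obs()
obs=np.array([[190,32],[342,30],[197,165],[337,163],[159,245],[382,243],[158,258],[383,256]])
def f(p):
    P=[b2w(p,-.075,-.085,.058),b2w(p,-.075,.085,.058),b2w(p,.075,-.085,.058),b2w(p,.075,.085,.058)]+[lidpt(p,.165,v,z,p[3]) for z in(0,.006) for v in(-.086,.086)]
    return (proj(P,c)-obs).ravel()
q=least_squares(f,[.537,.01,.038,1.7],loss='soft_l1');p=q.x;print(p,f(p).reshape(-1,2).round(1).tolist())
for th in(p[3],1.57,1.4,1.2,1,.8,.6,.4,.25,.15):
    C=np.array(lidpt(p,.135,0,.006,th))+[.011,0,.173];print(round(th,2),C.round(3),'edge',np.round(lidpt(p,.165,0,.006,th),3))
print('press',lidpt(p,.15,0,.006,0))
print(goal(o,[p[0]+.155,p[1]+.155*np.sin(p[2]),.455],p[2]+np.pi/2))
E
```

```text
[0.53408512 0.01134106 0.05074802 1.73993397] [[-1.4, -0.9], [1.4, -0.9], [0.3, 0.7], [-0.4, 1.1], [-5.1, 5.6], [6.0, 5.2], [-2.9, -0.7], [3.7, -1.0]]
1.74 [0.653 0.017 0.369] edge [0.647 0.017 0.226]
1.57 [0.63  0.016 0.372] edge [0.619 0.016 0.229]
1.4 [0.607 0.014 0.371] edge [0.591 0.014 0.228]
1.2 [0.581 0.013 0.365] edge [0.559 0.013 0.22 ]
1 [0.556 0.012 0.354] edge [0.529 0.011 0.206]
0.8 [0.534 0.011 0.338] edge [0.502 0.01  0.187]
0.6 [0.516 0.01  0.318] edge [0.48  0.009 0.162]
0.4 [0.502 0.009 0.295] edge [0.464 0.008 0.134]
0.25 [0.495 0.009 0.276] edge [0.455 0.007 0.111]
0.15 [0.492 0.009 0.263] edge [0.451 0.007 0.095]
press [np.float64(0.4631765239885583), np.float64(0.0077394943723774565), np.float64(0.07)]
(array([-0.0852,  0.0078,  0.0172]), np.float64(-0.012), 'yaw_y', np.float64(1.61))
```

Call:
carry_out(moves=[[-0.04, 0.004, 0, 0, 0], [-0.07, 0.008, 0, 0, 0], [-0.087, 0.008, 0, 0, 0], [-0.087, 0.008, 0.01, 0, 0], [-0.087, 0.008, 0.04, 0, 0], [-0.087, 0.008, 0.07, 0, 0], [-0.087, 0.008, 0.1, 0, 0], [-0.087, 0.008, 0.1, 0, 0]])

```text
clock: 9.95
tcp_pos: [0.6881, 0.0197, 0.3688]
orientation: [0.061, -3.131, 0.001]
contact_force: [-0.4, 0.4, -1.1]
grip_width: -0.0002
gripper_force: 0.0
```

Call:
carry_out(moves=[[0.015, 0, -0.002, 0, 0], [0.03, 0, -0.002, 0, 0], [0.043, 0, -0.002, 0, 0], [0.055, 0, -0.002, 0, 0], [0.067, 0, -0.002, 0, 0], [0.079, 0, -0.002, 0, 0], [0.091, 0, 0, 0, 0], [0.097, 0, 0.002, 0, 0]])

```text
clock: 10.75
tcp_pos: [0.593, 0.0156, 0.3723]
orientation: [-0.061, 3.141, 0.001]
contact_force: [0.4, -0.6, 1.3]
grip_width: -0.0001
gripper_force: 0.5
```

Call:
carry_out(moves=[[0.012, 0, 0.006, 0, 0], [0.025, 0, 0.011, 0, 0], [0.037, 0, 0.017, 0, 0], [0.048, 0, 0.024, 0, 0], [0.059, 0, 0.033, 0, 0], [0.068, 0, 0.043, 0, 0], [0.077, 0, 0.053, 0, 0], [0.084, 0, 0.064, 0, 0]])

```text
clock: 11.55
tcp_pos: [0.5096, 0.0126, 0.307]
orientation: [0.062, -3.141, -0.0]
contact_force: [-0.6, -0.5, 0.2]
grip_width: 0.0002
gripper_force: 0.3
```

```bash
python3 - <<'E'
from h import *
from bench import r
o=r.get_obs();print(o['tcp_pos'],o['contact_force'])
s=r.grab_frame("scene")
cv2.imwrite("pics/lid.png",cv2.cvtColor(cv2.resize(s[110:260,190:340],(600,600),interpolation=cv2.INTER_CUBIC),cv2.COLOR_RGB2BGR))
E
```

```text
[0.50956804 0.01255165 0.30703351] [-0.55761957 -0.50763475  0.22322972]
```

View pics/lid.png

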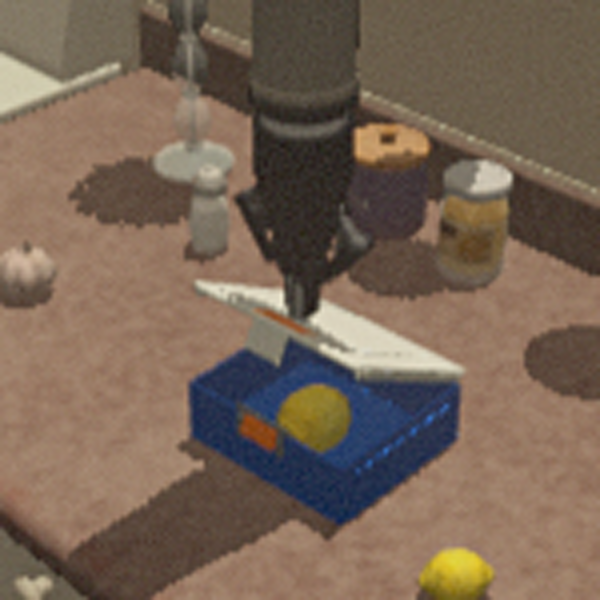

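The lid is at about 0.5 rad, with the fingertips on it beside the orange patch. Sliding outward and down to about 0.2 rad.

Call:
carry_out(moves=[[0.009, -0.001, 0.004, 0, 0], [0.017, -0.002, 0.008, 0, 0], [0.023, -0.002, 0.014, 0, 0], [0.029, -0.003, 0.019, 0, 0], [0.033, -0.003, 0.026, 0, 0], [0.038, -0.003, 0.033, 0, 0], [0.038, -0.003, 0.036, 0, 0], [0.038, -0.003, 0.038, 0, 0]])

```text
clock: 12.4
tcp_pos: [0.4723, 0.0081, 0.2692]
orientation: [0.062, -3.14, 0.0]
contact_force: [-0.7, -0.6, 0.4]
grip_width: -0.0001
gripper_force: 0.2
```

Call:
carry_out(moves=[[0.002, 0, 0.002, 0, 0], [0.003, 0, 0.004, 0, 0], [0.003, 0, 0.006, 0, 0], [0.003, 0, 0.007, 0, 0], [0.003, 0, 0.008, 0, 0], [0.003, 0, 0.009, 0, 0], [0.003, 0, 0.01, 0, 0], [0.003, 0, 0.01, 0, 0]])

```text
clock: 13.2
tcp_pos: [0.4694, 0.008, 0.2596]
orientation: [-0.062, 3.141, -0.0]
contact_force: [-0.6, -0.7, 0.0]
grip_width: -0.0005
gripper_force: 0.0
```

Call:
carry_out(moves=[[0.002, 0, 0.001, 0, 0], [0.004, 0, 0.001, 0, 0], [0.004, 0, 0.002, 0, 0], [0.004, 0, 0.002, 0, 0], [0.004, 0, 0.003, 0, 0], [0.004, 0, 0.003, 0, 0], [0.004, 0, 0.004, 0, 0], [0.004, 0, 0.004, 0, 0]])

```text
clock: 14.0
tcp_pos: [0.4654, 0.0078, 0.2556]
orientation: [0.062, -3.141, 0.0]
contact_force: [1.2, 0.4, -0.0]
grip_width: -0.0001
gripper_force: 0.0
```

Call:
carry_out(moves=[[0, 0, 0.0005, 0, 0], [0, 0, 0.001, 0, 0], [0, 0, 0.001, 0, 0], [0, 0, 0.0015, 0, 0], [0, 0, 0.002, 0, 0], [0, 0, 0.002, 0, 0], [0, 0, 0.002, 0, 0], [0, 0, 0.002, 0, 0]])

```text
clock: 14.8
tcp_pos: [0.4654, 0.0078, 0.2537]
orientation: [0.062, -3.141, -0.0]
contact_force: [-1.1, 0.2, 0.2]
grip_width: 0.0002
gripper_force: 0.4
```

Call:
carry_out(moves=[[0, 0, 0.0005, 0, 0], [0, 0, 0.001, 0, 0], [0, 0, 0.001, 0, 0], [0, 0, 0.0015, 0, 0], [0, 0, 0.002, 0, 0], [0, 0, 0.002, 0, 0], [0, 0, 0.002, 0, 0], [0, 0, 0.002, 0, 0]])

```text
clock: 15.6
tcp_pos: [0.4653, 0.0077, 0.252]
orientation: [0.061, -3.141, -0.001]
contact_force: [-2.2, 0.1, 6.2]
grip_width: 0.0001
gripper_force: 3.6
```

Call:
carry_out(moves=[[0, 0, 0.0005, 0, 0], [0, 0, 0.001, 0, 0], [0, 0, 0.001, 0, 0], [0, 0, 0.0015, 0, 0], [0, 0, 0.002, 0, 0], [0, 0, 0.002, 0, 0], [0, 0, 0.002, 0, 0], [0, 0, 0.002, 0, 0]])

```text
clock: 16.4
tcp_pos: [0.4652, 0.0077, 0.25]
orientation: [0.061, -3.14, -0.001]
contact_force: [-3.3, -0.9, 9.1]
grip_width: -0.0001
gripper_force: 4.7
```

Call:
carry_out(moves=[[0, 0, 0.0005, 0, 0], [0, 0, 0.001, 0, 0], [0, 0, 0.001, 0, 0], [0, 0, 0.0015, 0, 0], [0, 0, 0.002, 0, 0], [0, 0, 0.002, 0, 0], [0, 0, 0.002, 0, 0], [0, 0, 0.002, 0, 0]])

```text
clock: 17.2
tcp_pos: [0.4651, 0.0077, 0.2481]
orientation: [0.061, -3.14, -0.001]
contact_force: [-4.5, -0.4, 10.7]
grip_width: -0.0002
gripper_force: 5.4
```

Call:
carry_out(moves=[[0, 0, 0.0005, 0, 0], [0, 0, 0.001, 0, 0], [0, 0, 0.001, 0, 0], [0, 0, 0.0015, 0, 0], [0, 0, 0.002, 0, 0], [0, 0, 0.002, 0, 0], [0, 0, 0.002, 0, 0], [0, 0, 0.002, 0, 0]])

```text
clock: 18.0
tcp_pos: [0.465, 0.0077, 0.2461]
orientation: [0.061, -3.14, -0.001]
contact_force: [-5.2, 0.1, 11.8]
grip_width: 0.0001
gripper_force: 5.9
```

Call:
carry_out(moves=[[0, 0, 0.0005, 0, 0], [0, 0, 0.001, 0, 0], [0, 0, 0.001, 0, 0], [0, 0, 0.001, 0, 0], [0, 0, 0.0015, 0, 0], [0, 0, 0.0015, 0, 0], [0, 0, 0.0015, 0, 0], [0, 0, 0.0015, 0, 0]])

```text
clock: 18.8
tcp_pos: [0.4649, 0.0077, 0.2447]
orientation: [0.061, -3.139, -0.001]
contact_force: [-5.1, 0.1, 14.3]
grip_width: -0.0
gripper_force: 6.8
```

Call:
carry_out(moves=[[0, 0, 0.0005, 0, 0], [0, 0, 0.0005, 0, 0], [0, 0, 0.001, 0, 0], [0, 0, 0.001, 0, 0], [0, 0, 0.001, 0, 0], [0, 0, 0.001, 0, 0], [0, 0, 0.001, 0, 0], [0, 0, 0.001, 0, 0]])

```text
clock: 19.6
tcp_pos: [0.4654, 0.0078, 0.2432]
orientation: [-0.062, 3.141, 0.0]
contact_force: [0.3, 0.5, 0.7]
grip_width: 0.0003
gripper_force: 0.0
```

The force climbed to 14 N and dropped to nothing, which is the click. Retreating and checking.

Call:
carry_out(moves=[[0, 0, -0.002, 0, 0], [0, 0, -0.01, 0, 0], [0, 0, -0.03, 0, 0], [0, 0, -0.06, 0, 0], [0, 0, -0.1, 0, 0], [0, 0, -0.14, 0, 0], [0, 0, -0.18, 0, 0], [0, 0, -0.18, 0, 0]])

```text
clock: 20.4
tcp_pos: [0.4669, 0.0073, 0.4288]
orientation: [-0.06, 3.131, 0.005]
contact_force: [0.4, 0.3, -0.2]
grip_width: 0.0003
gripper_force: 0.0
```

```bash
python3 - <<'E'
from h import *
from bench import r
o=r.get_obs();print(o['tcp_pos'],o['contact_force'])
s=r.grab_frame("scene")
cv2.imwrite("pics/lid2.png",cv2.cvtColor(cv2.resize(s[140:260,200:350],(750,600),interpolation=cv2.INTER_CUBIC),cv2.COLOR_RGB2BGR))
E
```

```text
[0.46688417 0.00725914 0.42877026] [ 0.39705625  0.3091508  -0.20258494]
```

View pics/lid2.png

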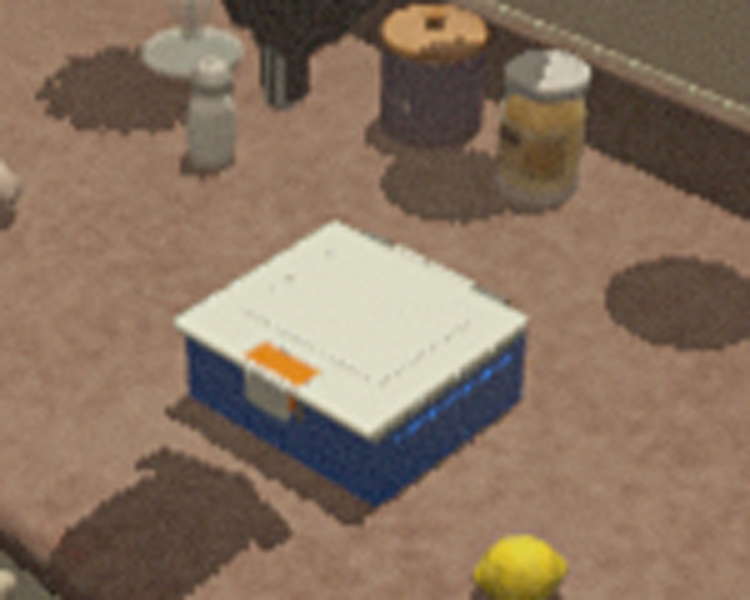

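The lid is flat and shut, with the hook over the catch at (270,390).

```bash
python3 -c "
from bench import r
print(r.hand_in())"
```

```text
the job is handed in; nothing more can be done
None
```

The lemon is in the lunchbox and the lid is clicked shut: resistance rose to about 14 N, then dropped to zero. The arm is clear and the job is handed in, though the hand-in call gave no verdict.

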